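# Check the coin scale, arrest it and hold its index pin out

## Task

Check that the coin scale still tips: using its arrest lever only, free the beam so that the coin end sinks, then put the lever all the way back so that the beam is arrested level again. With the beam arrested, pull the spring-loaded index plunger fully back out of its seat hole and finish still gripping it there, so that I can swivel the head. Keep your hands off the beam and its coin dish, and leave the other things on the console where they are.

Things in the scene. Friction and masses are not known exactly. Their poses are not given: they have to be found in the camera images.
- coin_scale: fixed coin scale, yaw within 0.5 rad. Origin on the table on the axis of its round head; x runs from the lever-and-plunger side to the beam side, y along the beam to the coin dish. Base plate 220 (x -125 to +95) x 230 x 12 mm; grey round drum on it, radius 85, top at z=62; beam along y at x=+30, z=101 mm. The head does not turn in this task
- scale_beam: the beam: bar 14 x 270 x 12 mm, hinged at its middle (origin) 101 mm above the table, with a white coin dish 68 mm wide and 14 mm high on its scale +y end and a dark counterweight 30 x 34 x 26 mm on its -y end. Not to be touched
- beam_angle (a joint): beam angle, rad: 0 = level and arrested (a toe on the arrest lever holds it up), grows to 0.12 as the coin end sinks under its own weight. It follows the lever: it is free and at 0.12 once the lever is past about 0.15
- lever_angle (a joint): rad; 0 = beam arrested (start): handle leans 0.30 rad from upright towards scale -x; 0.60 = stop, released: handle leans 0.30 rad towards scale +x. Turns about the scale's y axis through lever_hinge, stays where it is left, takes about 3 N at the grip
- lever_grip_mid (a point): middle of the lever's black grip, a round bar 17 mm in diameter, 30 mm long along the handle, 65 mm from the hinge axis, about 152 mm above the table. Over 60 mm free on each side along scale y. Pinched from above, fingers closing along scale y, it turns between the pads as the lever swings
- lever_hinge (a point): point on the lever's hinge axis (which runs along scale y), 90 mm above the table, at scale x=-35, y=+55, in the lever's plane
- pull_knob: black pull knob of the index plunger, a level round bar 26 mm in diameter, 28 mm long along its own x. Origin at its middle, 45 mm above the table, 142 mm from the scale's axis when seated. Pull towards its own -x, away from the drum (own x = scale x turned +0.45 rad about z). Free on both sides; a bracket 24 mm wide, top at z=60 mm, stands 4 mm beyond its +x end
- pin_travel (a joint): pull of the plunger, m: 0 = pin seated (start), 0.009 = pin tip just leaves the hole, 0.020 = fully back against its stop. A spring draws it home with 3 N at 0, 8 N at 0.020
- seat_hole (a point): mouth of the seat hole, in a steel bush on the side of the round drum, 45 mm above the table; the 9 mm steel pin crosses 18 mm of open space from the bracket into it
- salt_pig: white ceramic salt pig with coins, 104 mm wide, 108 mm high; bystander, origin under its centre
- game_device: black handheld game device lying flat, 85 x 190 x 14 mm; bystander, origin under its centre
- bottle_stopper: chrome bottle stopper lying on its side, 84 mm long along its x, 32 mm wide and high; bystander near the scale, origin under its centre
- phone_stand: dark silicone phone stand, 75 x 70 mm, about 66 mm high; bystander near the scale, origin under its centre
- remote: black remote control lying flat, 150 x 42 x 16 mm, long along its x; bystander, origin under its centre
- mug: blue mug, 80 mm wide, 92 mm high, handle on its +y side; bystander, origin under its centre
- snack_box: fixed empty wooden snack box with a closed hinged lid, 150 x 200 x 77 mm plus a knob of about 40 mm on its lid edge; bystander, origin under its centre

How it is judged:
By the outcome, as a careful person would: the job done as asked, in the order asked, and still so for the second after the job is handed in, while the arm keeps its last pose, push and grip.
It also fails if it takes over 48 s, if anything falls off the work surface, if the arm or the gripper's body presses on something with over 40 N, if the wrist force passes 120 N, or if a joint passes its speed limit or range.

## Robot

A 6-joint arm with a two-finger parallel gripper is mounted at the origin on the work surface. World frame = base frame: x ahead of the robot, y to its left, z up, the work surface at z = 0. Lengths are in m, angles in rad, forces in N, time in s.
With the tool pointing down it reaches from about 0.275 to 0.75 m from the base axis. Payload 10.2 kg.
Tool frame: the origin (TCP) lies at the very end of the fingers, on their centre line; the grasp point (between the pads) lies 19 mm behind it; z points along the fingers, y is the line along which they close (so a half turn about z gives the same grasp; the last joint's range is limited). The gripper opens to 85 mm and grips with 20 to 120 N. Pads are 22 mm wide; open, the fingers measure 114 mm over their backs; the gripper's body (76 mm by 85 mm) begins 54 mm behind the grasp point. The pads swing forward as they close: fully open they stand 13 mm farther back than shut.
Start: joints at [-1.57, 0.313, 1.498, -0, 1.331, -0.223], TCP at [0.117, -0.512, 0.231] pointing down, gripper open.
Joint ranges: [-2.94, 2.94], [-0.97, 2.17], [0.19, 2.56], [-1.23, 4.37], [0.02, 3.11], [-2.88, 2.88]. Speed limits (rad/s): [2.39, 2.39, 3.01, 3.14, 3.14, 3.14].

## Interface

Orientations are given as a unit quaternion [w, x, y, z].
In Python, from bench import * gives the robot as it stands. The module is installed in compiled form; this text tells all that it offers.
- The arm moves only by the tool arm_command, never from a script. Its argument "deltas" is a list of rows, each an object of numbers: "gripper": the closure, from -1 (fully open) to 1 (shut); "x", "y", "z": the shift along the tool's x, y, z as a fraction of full scale; "rx", "ry", "rz": the turn, a rotation vector about the tool's x, y, z as a fraction of full scale. In form: [{"gripper": .., "x": .., "y": .., "z": .., "rx": .., "ry": .., "rz": ..}, ...]. A call has 1 to 5 rows; each row shifts and turns the commanded pose from where the row before left it, along the tool's axes as they then stand; what a row does not reach is not made up. Full scale, the value 1, is 0.04 m for a shift and 0.08 rad for a turn. A row lasts 1/12 s, in which the tool goes at most 41.7 mm and 7.16 degrees, less where a joint would pass 70% of its speed; a pose out of reach is approached as far as the arm can. A call with a number of a shift or a turn outside -1 to 1 is refused whole. A call with a gripper value outside its range is refused whole. The fingers move at their own pace and stop on an object; "newtons" is the grip in N (left out, the last holds). Time passes only in rows, so rows that do not move let the fingers close. It gives the time, the measured TCP pose, the force, the opening and the grip force at its end, in the units of the state.
- state(): the state, without advancing time (a new reading comes with each control period).
- read_camera(name): name is "scene" or "side" or "wrist"; returns a dict with "color" (400x640x3 uint8, red, green, blue), "fx", "fy", "cx", "cy" (pixels), "world_from_camera" (4x4, takes a point from camera to world coordinates). Camera axes: x right, y down, z forward; pixel columns grow to the right and rows downward; lengths in m; the calibration is good to about 2 mm. A picture is of the moment at which its call begins. There is no depth.
- finish_job(): hands the job in; it is judged then, once.
The state is a dict: "clock": time; "joint_pos": joint angles; "joint_velocities": joint speeds; "tau": joint torques, N m; "ee_pos": TCP position; "ee_rot": TCP orientation; "contact_force": force on the tool from outside, world axes, zero at the start; "wrist_torque": the same for the moment, N m; "width": finger opening in m; "gripper_force": force on a finger pad.
Only numpy, scipy, OpenCV 4.12 (cv2) and the standard library are available. Lean on these libraries where they do the work, as an engineer would, in place of code of your own. Each camera call takes 0.05 s, during which the arm holds its last target. There are 200 camera calls.

## Working session

There is one attempt and no reset: what is moved stays moved. The work goes in short steps, Python scripts to look and compute and a tool call to move; the robot and the scene stay as the last step left them, time stands still between calls to the robot, and variables do not carry over. Pictures are saved under pics/ and viewed, at most 10 in all, crops included, and the job is handed in when it is done.

Besides the shell and the picture viewer there is one more tool, called after "Call:" by a JSON object that holds its "op" and its "data", one argument or row to a line. arm_command: Moves the arm, as the interface text tells. Shift numbers are shares of 0.04 m and turn numbers shares of 0.08 rad, none past 1 either way. Its arguments: {"type":"object","properties":{"deltas":{"type":"array","items":{"type":"object","properties":{"gripper":{"type":"number"},"x":{"type":"number","minimum":-1,"maximum":1},"y":{"type":"number","minimum":-1,"maximum":1},"z":{"type":"number","minimum":-1,"maximum":1},"rx":{"type":"number","minimum":-1,"maximum":1},"ry":{"type":"number","minimum":-1,"maximum":1},"rz":{"type":"number","minimum":-1,"maximum":1}}}},"newtons":{"type":"number"}},"required":["deltas"]}

```bash
mkdir -p pics; python3 - <<'E'
from bench import *
import cv2,pickle,numpy as np
d={}
for n in ("scene","side"):
    c=read_camera(n); d[n]=c; cv2.imwrite(f"pics/{n}0.png",c["color"][:,:,::-1])
    print(n,c["fx"],c["cx"],c["cy"],np.round(c["world_from_camera"],3).tolist())
pickle.dump(d,open("cams.pkl","wb"))
print(state())
E
```

```text
scene 368.26703684615524 316.33453393603463 194.11840506342358 [[-0.754, 0.412, -0.512, 1.027], [0.657, 0.48, -0.582, 0.641], [0.006, -0.775, -0.632, 0.783], [0.0, 0.0, 0.0, 1.0]]
side 371.3866048401564 318.03073569168487 200.6571754804309 [[-0.895, -0.302, 0.33, 0.123], [-0.447, 0.591, -0.671, 0.873], [0.008, -0.748, -0.664, 0.916], [0.0, 0.0, 0.0, 1.0]]
{'clock': 0.1, 'joint_pos': array([-1.57041465e+00,  3.13390231e-01,  1.49835833e+00, -3.58482576e-05,
        1.33098745e+00, -2.23438418e-01]), 'joint_velocities': array([ 0.00178789, -0.00077446, -0.00144074,  0.00015798,  0.0001479 ,
       -0.00049114]), 'tau': array([ 3.79222445e-03, -4.12897217e+01, -2.60138047e+01, -9.56017993e-05,
        3.01245709e-03, -1.05341587e-05]), 'ee_pos': array([ 0.11648642, -0.51168041,  0.2307953 ]), 'ee_rot': array([-5.70064341e-04,  9.93743964e-01,  1.11680826e-01,  4.63256740e-05]), 'contact_force': array([ 1.01207333, -0.91189524, -0.5444896 ]), 'wrist_torque': array([0.04314331, 0.05109245, 0.02424316]), 'gripper_force': 0.0, 'width': 0.08515732200953453}
```

View pics/scene0.png

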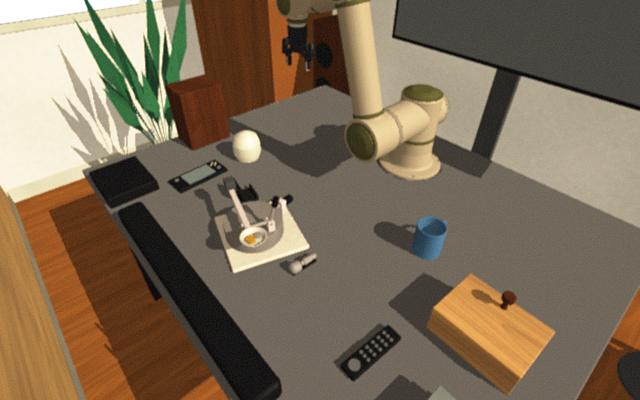

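View pics/side0.png

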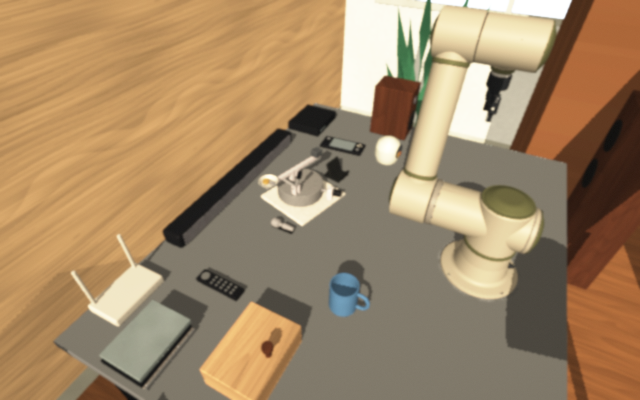

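```bash
python3 - <<'E'
import cv2,pickle,numpy as np
d=pickle.load(open("cams.pkl","rb"))
f=lambda n,x,y:cv2.resize(d[n]["color"][y:y+110,x:x+100,::-1],None,fx=4,fy=4,interpolation=cv2.INTER_CUBIC)
cv2.imwrite("pics/crop0.png",np.hstack([f("scene",212,170),f("side",255,135)]))
E
```

```text
(no output)
```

View pics/crop0.png

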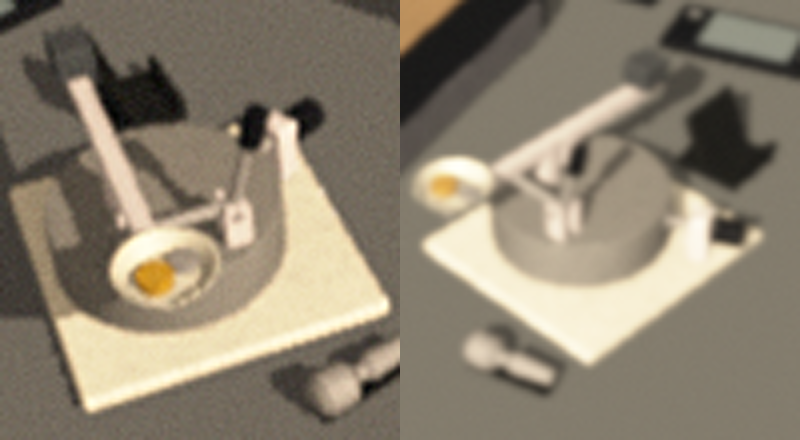

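```bash
cat > geo.py <<'E'
import numpy as np
from scipy.spatial.transform import Rotation as R
def proj(c,P):
    T=np.linalg.inv(c["world_from_camera"]);p=T[:3,:3]@P+T[:3,3]
    return np.array([c["fx"]*p[0]/p[2]+c["cx"],c["fy"]*p[1]/p[2]+c["cy"]])
def w(q,s):  # scale pose q=(x,y,yaw), point s
    c_,s_=np.cos(q[2]),np.sin(q[2]);return np.array([q[0]+c_*s[0]-s_*s[1],q[1]+s_*s[0]+c_*s[1],s[2]])
def grip(a,r=.065): t=a-.3; return np.array([-.035+r*np.sin(t),.055,.09+r*np.cos(t)])
def knob(p=0): return np.array([-(.142+p)*np.cos(.45),-(.142+p)*np.sin(.45),.045])
E
python3 - <<'E'
from geo import *
import pickle
from scipy.optimize import least_squares
d=pickle.load(open("cams.pkl","rb"))
A=lambda u,v:(212+u/4,170+v/4); B=lambda u,v:(255+(u-400)/4,135+v/4)
F=[("scene",A(88,403),[.095,.115,.012]),("scene",A(388,303),[-.125,.115,.012]),("scene",A(12,190),[.095,-.115,.012]),
("scene",A(255,127),grip(0)),("scene",A(305,117),knob()),
("side",B(588,358),[-.125,.115,.012]),("side",B(424,242),[.095,.115,.012]),("side",B(762,235),[-.125,-.115,.012]),("side",B(577,158),grip(0)),("side",B(730,230),knob())]
f=lambda q:np.concatenate([proj(d[n],w(q,s))-np.array(p) for n,p,s in F])
for y0 in (0,1.57,3.14,-1.57):
    r=least_squares(f,[.4,-.3,y0],loss="soft_l1"); print(r.x,r.cost)
    if r.cost<200: print(np.round(f(r.x).reshape(-1,2),1).tolist(),w(r.x,grip(0)),w(r.x,grip(.6)),w(r.x,knob()),r.x[2]+.45)
E
```

```text
[ 0.65288542 -0.05306646 -0.29113431] 3.43521897447954
[[-0.3, -0.5], [1.1, -0.7], [-0.4, -1.4], [0.5, -0.4], [-0.1, -0.1], [-0.1, -0.1], [-0.9, -0.2], [-0.3, -0.9], [-0.5, 0.8], [-0.6, 0.6]] [0.61674492 0.01517913 0.15209687] [0.65354589 0.00415177 0.15209687] [ 0.51267358 -0.07553061  0.045     ] 0.15886568837693094
[ 0.65288542 -0.05306646 -0.29113433] 3.4352189744786648
[[-0.3, -0.5], [1.1, -0.7], [-0.4, -1.4], [0.5, -0.4], [-0.1, -0.1], [-0.1, -0.1], [-0.9, -0.2], [-0.3, -0.9], [-0.5, 0.8], [-0.6, 0.6]] [0.61674492 0.01517913 0.15209687] [0.65354589 0.00415177 0.15209687] [ 0.51267358 -0.07553061  0.045     ] 0.15886567496340193
[ 0.65288542 -0.05306646  5.99205098] 3.4352189744786092
[[-0.3, -0.5], [1.1, -0.7], [-0.4, -1.4], [0.5, -0.4], [-0.1, -0.1], [-0.1, -0.1], [-0.9, -0.2], [-0.3, -0.9], [-0.5, 0.8], [-0.6, 0.6]] [0.61674492 0.01517913 0.15209687] [0.65354589 0.00415177 0.15209687] [ 0.51267358 -0.07553061  0.045     ] 6.442050982114186
[ 0.65288542 -0.05306646 -0.29113433] 3.4352189744787287
[[-0.3, -0.5], [1.1, -0.7], [-0.4, -1.4], [0.5, -0.4], [-0.1, -0.1], [-0.1, -0.1], [-0.9, -0.2], [-0.3, -0.9], [-0.5, 0.8], [-0.6, 0.6]] [0.61674492 0.01517913 0.15209687] [0.65354589 0.00415177 0.15209687] [ 0.51267358 -0.07553061  0.045     ] 0.15886566910292538
```

Call:
{"op": "arm_command", "data": {
  "deltas": [
    {"gripper": -1,"x": 0.4,"y": -0.27},
    {"gripper": -1,"x": 0.8,"y": -0.53},
    {"gripper": -1,"x": 0.83,"y": -0.55},
    {"gripper": -1,"x": 0.83,"y": -0.55},
    {"gripper": -1,"x": 0.83,"y": -0.55}
  ]
}}

```text
invalid input at $.deltas[0]: expected keys gripper, x, y, z, rx, ry, rz
```

Call:
{"op": "arm_command", "data": {
  "deltas": [
    {"gripper": -1,"x": 0.83,"y": -0.55},
    {"gripper": -1,"x": 0.83,"y": -0.55},
    {"gripper": -1,"x": 0.83,"y": -0.55},
    {"gripper": -1,"x": 0.83,"y": -0.55},
    {"gripper": -1,"x": 0.83,"y": -0.55}
  ]
}}

```text
invalid input at $.deltas[0]: expected keys gripper, x, y, z, rx, ry, rz
```

Call:
{"op": "arm_command", "data": {
  "deltas": [
    {"gripper": -1,"x": 0.83,"y": -0.55},
    {"gripper": -1,"x": 0.83,"y": -0.55},
    {"gripper": -1,"x": 0.6,"y": -0.4},
    {"gripper": -1,"x": 0.3,"y": -0.2},
    {"gripper": -1}
  ]
}}

```text
invalid input at $.deltas[0]: expected keys gripper, x, y, z, rx, ry, rz
```

```bash
cat >> geo.py <<'E'
def go(target,yaw,s):
    "target TCP world, tool x yaw, pointing down -> tool-frame units, turn units"
    q=s["ee_rot"];r=R.from_quat([q[1],q[2],q[3],q[0]])
    t=R.from_euler("z",yaw)*R.from_euler("x",np.pi)
    print("pos",s["ee_pos"].round(4),"t",s["clock"],"F",s["contact_force"].round(1),"w",s["width"],"g",s["gripper_force"])
    print("shift",(r.inv().apply(target-s["ee_pos"])/.04).round(2),"turn",((r.inv()*t).as_rotvec()/.08).round(2))
E
python3 - <<'E'
from bench import *
from geo import *
s=state();go(np.array([.55,-.03,.25]),-.291,s);print(s["joint_pos"].round(2))
E
```

```text
pos [ 0.1165 -0.5117  0.2308] t 0.1 F [ 1.  -0.9 -0.5] w 0.08515732200953453 g 0.0
shift [13.24 -9.34 -0.47] turn [-0.01  0.    6.44]
[-1.57  0.31  1.5  -0.    1.33 -0.22]
```

All keys are needed. I'll fly first to a viewing pose near the scale.

Call:
{"op": "arm_command", "data": {
  "deltas": [
    {"gripper": -1,"x": 0.4,"y": -0.28,"z": 0,"rx": 0,"ry": 0,"rz": 0},
    {"gripper": -1,"x": 0.8,"y": -0.56,"z": 0,"rx": 0,"ry": 0,"rz": 0},
    {"gripper": -1,"x": 0.8,"y": -0.56,"z": 0,"rx": 0,"ry": 0,"rz": 0},
    {"gripper": -1,"x": 0.8,"y": -0.56,"z": 0,"rx": 0,"ry": 0,"rz": 0},
    {"gripper": -1,"x": 0.8,"y": -0.56,"z": 0,"rx": 0,"ry": 0,"rz": 0}
  ]
}}

```text
clock: 0.52
ee_pos: [0.2353, -0.38, 0.231]
ee_rot: [-0.0, 0.994, 0.111, -0.0]
contact_force: [0.7, -1.4, -0.0]
width: 0.0851
gripper_force: 0.0
```

Call:
{"op": "arm_command", "data": {
  "deltas": [
    {"gripper": -1,"x": 0.8,"y": -0.56,"z": 0,"rx": 0,"ry": 0,"rz": 0},
    {"gripper": -1,"x": 0.8,"y": -0.56,"z": 0,"rx": 0,"ry": 0,"rz": 0},
    {"gripper": -1,"x": 0.8,"y": -0.56,"z": 0,"rx": 0,"ry": 0,"rz": 0},
    {"gripper": -1,"x": 0.8,"y": -0.56,"z": 0,"rx": 0,"ry": 0,"rz": 0},
    {"gripper": -1,"x": 0.8,"y": -0.56,"z": 0,"rx": 0,"ry": 0,"rz": 0}
  ]
}}

```text
clock: 0.93
ee_pos: [0.3665, -0.2352, 0.2313]
ee_rot: [-0.0, 0.994, 0.112, -0.0]
contact_force: [1.0, -0.9, -0.9]
width: 0.0853
gripper_force: 0.0
```

Call:
{"op": "arm_command", "data": {
  "deltas": [
    {"gripper": -1,"x": 0.8,"y": -0.56,"z": 0,"rx": 0,"ry": 0,"rz": 0},
    {"gripper": -1,"x": 0.8,"y": -0.56,"z": 0,"rx": 0,"ry": 0,"rz": 0},
    {"gripper": -1,"x": 0.8,"y": -0.56,"z": 0,"rx": 0,"ry": 0,"rz": 0.6},
    {"gripper": -1,"x": 0.8,"y": -0.56,"z": 0,"rx": 0,"ry": 0,"rz": 0.8},
    {"gripper": -1,"x": 0.8,"y": -0.56,"z": 0,"rx": 0,"ry": 0,"rz": 1}
  ]
}}

```text
clock: 1.35
ee_pos: [0.5021, -0.0946, 0.2312]
ee_rot: [-0.0, 1.0, 0.015, -0.0]
contact_force: [0.3, -1.5, 0.9]
width: 0.0854
gripper_force: 0.0
```

Call:
{"op": "arm_command", "data": {
  "deltas": [
    {"gripper": -1,"x": 0.5,"y": -0.3,"z": 0,"rx": 0,"ry": 0,"rz": 1},
    {"gripper": -1,"x": 0,"y": 0,"z": 0,"rx": 0,"ry": 0,"rz": 1},
    {"gripper": -1,"x": 0,"y": 0,"z": 0,"rx": 0,"ry": 0,"rz": 1},
    {"gripper": -1,"x": 0,"y": 0,"z": 0,"rx": 0,"ry": 0,"rz": 1},
    {"gripper": -1,"x": 0,"y": 0,"z": 0,"rx": 0,"ry": 0,"rz": 0}
  ]
}}

```text
clock: 1.77
ee_pos: [0.5208, -0.0838, 0.2309]
ee_rot: [-0.0, 0.989, -0.145, -0.0]
contact_force: [0.6, -1.2, 0.6]
width: 0.0856
gripper_force: 0.0
```

```bash
python3 - <<'E'
from bench import *
from geo import *
import cv2,pickle
s=state();go(np.array([.617,.015,.231]),-.291,s);print(s["joint_pos"].round(2))
c=read_camera("wrist");pickle.dump(c,open("w1.pkl","wb"))
cv2.imwrite("pics/w1.png",c["color"][:,:,::-1])
q=[.65288,-.05307,-.2911]
print(proj(c,w(q,grip(0))),proj(c,w(q,knob())),c["world_from_camera"][:3,3])
E
```

```text
pos [ 0.5208 -0.0838  0.2309] t 1.7667 F [ 0.6 -1.2  0.6] w 0.08557965343602926 g 0.0
shift [ 1.6  -3.06 -0.  ] turn [-0.    0.01  0.  ]
[-0.38  0.32  1.49 -0.    1.33  1.48]
[128.98519248 118.06139826] [309.7280228  181.94734434] [ 0.59956647 -0.10796549  0.37330195]
```

View pics/w1.png

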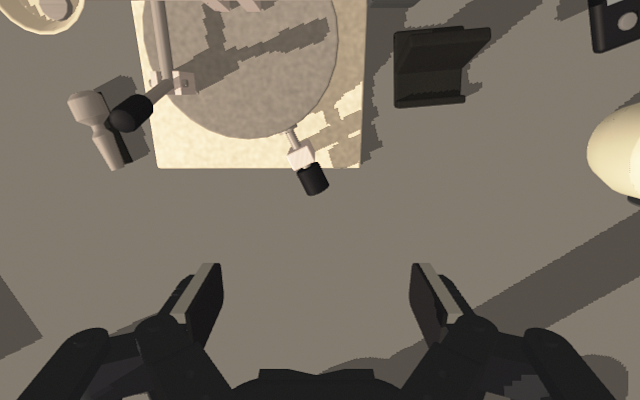

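```bash
python3 - <<'E'
from geo import *
import pickle
from scipy.optimize import least_squares
d=pickle.load(open("w1.pkl","rb"));g=d["color"].max(2)
for a in ((85,140,95,170),(155,200,285,335)):
    m=g[a[0]:a[1],a[2]:a[3]]<45; v,u=np.nonzero(m); print(u.mean()+a[2],v.mean()+a[0],u.min()+a[2],u.max()+a[2],v.min()+a[0],v.max()+a[0])
F=[((131,112),grip(0)),((313.5,179.5),knob()),((158,168),[-.125,.115,.012]),((360,168),[-.125,-.115,.012])]
f=lambda q:np.concatenate([proj(d,w(q,s))-np.array(p) for p,s in F])
r=least_squares(f,[.653,-.053,-.291],loss="soft_l1"); print(d["fx"],r.x,r.cost,f(r.x).round(1),f([.65288,-.05307,-.2911]).round(1),w(r.x,grip(0)),w(r.x,grip(.6)),w(r.x,knob()))
E
```

```text
130.92696629213484 113.85205992509364 98 152 92 139
314.35928143712573 177.71656686626747 297 328 162 194
327.2830034261358 [ 0.65580386 -0.05683657 -0.28832825] 2.567121403084145 [ 1.4  0.2 -0.8 -1.3 -1.5  0.3  0.1  0. ] [-2.   6.1 -3.8  2.4 -3.8  3.4 -2.8  3.7] [0.619472   0.01130733 0.15209687] [6.56303767e-01 3.83287084e-04 1.52096872e-01] [ 0.5156556  -0.07969408  0.045     ]
```

```bash
python3 - <<'E'
from bench import *
from geo import *
q=[.655,-.0555,-.289];g=w(q,grip(0));print(g,[w(q,grip(a)).round(4) for a in (.3,.6)])
go(np.array([g[0],g[1],.133]),-.289,state())
E
```

```text
[0.61871392 0.01266829 0.15209687] [array([0.6371, 0.0072, 0.155 ]), array([0.6555, 0.0017, 0.1521])]
pos [ 0.5208 -0.0839  0.231 ] t 1.8167 F [ 0.  -0.2 -0.3] w 0.08509919427194403 g 0.0
shift [ 1.67 -3.01  2.45] turn [-0.    0.01  0.03]
```

Call:
{"op": "arm_command", "data": {
  "deltas": [
    {"gripper": -1,"x": 0.4,"y": -0.75,"z": 0,"rx": 0,"ry": 0,"rz": 0},
    {"gripper": -1,"x": 0.45,"y": -0.8,"z": 0,"rx": 0,"ry": 0,"rz": 0},
    {"gripper": -1,"x": 0.45,"y": -0.8,"z": 0,"rx": 0,"ry": 0,"rz": 0},
    {"gripper": -1,"x": 0.37,"y": -0.66,"z": 0,"rx": 0,"ry": 0,"rz": 0},
    {"gripper": -1,"x": 0,"y": 0,"z": 0,"rx": 0,"ry": 0,"rz": 0}
  ]
}}

```text
clock: 2.23
ee_pos: [0.6212, 0.0159, 0.2302]
ee_rot: [-0.001, 0.99, -0.141, -0.0]
contact_force: [-0.4, -0.6, -0.0]
width: 0.0855
gripper_force: 0.0
```

Call:
{"op": "arm_command", "data": {
  "deltas": [
    {"gripper": -1,"x": 0,"y": 0,"z": 0.6,"rx": 0,"ry": 0,"rz": 0},
    {"gripper": -1,"x": 0,"y": 0,"z": 0.7,"rx": 0,"ry": 0,"rz": 0},
    {"gripper": -1,"x": 0,"y": 0,"z": 0.7,"rx": 0,"ry": 0,"rz": 0},
    {"gripper": -1,"x": 0,"y": 0,"z": 0.45,"rx": 0,"ry": 0,"rz": 0},
    {"gripper": -1,"x": 0,"y": 0,"z": 0,"rx": 0,"ry": 0,"rz": 0}
  ]
}}

```text
clock: 2.65
ee_pos: [0.617, 0.0123, 0.1291]
ee_rot: [-0.0, 0.99, -0.143, -0.004]
contact_force: [-0.5, 0.4, -0.1]
width: 0.0856
gripper_force: 0.0
```

```bash
python3 - <<'E'
from bench import *
from geo import *
import cv2
go(np.array([.6187,.0127,.133]),-.289,state())
c=read_camera("wrist");cv2.imwrite("pics/w2.png",c["color"][:,:,::-1])
E
```

```text
pos [0.617  0.0123 0.1291] t 2.65 F [-0.5  0.4 -0.1] w 0.08562643823528052 g 0.0
shift [ 0.04 -0.02 -0.1 ] turn [0.01 0.09 0.03]
```

View pics/w2.png

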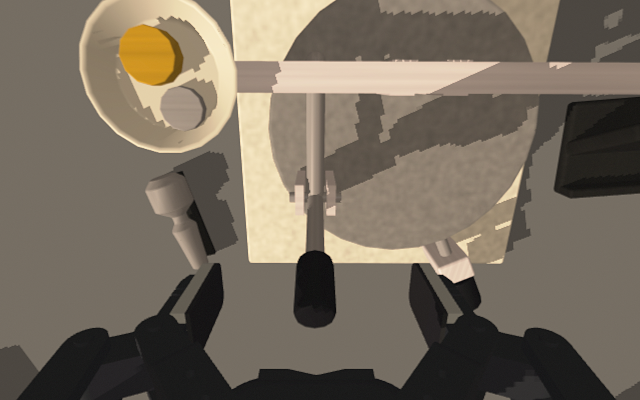

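The grip (315,290) sits centred between the pads (200 and 430, rows 265–345), and the beam and dish are clear. I'll close gently.

Call:
{"op": "arm_command", "data": {
  "deltas": [
    {"gripper": 0.2,"x": 0.04,"y": -0.02,"z": -0.1,"rx": 0,"ry": 0,"rz": 0},
    {"gripper": 1,"x": 0,"y": 0,"z": 0,"rx": 0,"ry": 0,"rz": 0},
    {"gripper": 1,"x": 0,"y": 0,"z": 0,"rx": 0,"ry": 0,"rz": 0},
    {"gripper": 1,"x": 0,"y": 0,"z": 0,"rx": 0,"ry": 0,"rz": 0},
    {"gripper": 1,"x": 0,"y": 0,"z": 0,"rx": 0,"ry": 0,"rz": 0}
  ],
  "newtons": 25
}}

```text
clock: 3.12
ee_pos: [0.6211, 0.0127, 0.1379]
ee_rot: [0.0, 0.99, -0.143, 0.0]
contact_force: [-0.0, -0.3, -0.3]
width: 0.0255
gripper_force: 0.0
```

Call:
{"op": "arm_command", "data": {
  "deltas": [
    {"gripper": 1,"x": 0,"y": 0,"z": 0,"rx": 0,"ry": 0,"rz": 0},
    {"gripper": 1,"x": 0,"y": 0,"z": 0,"rx": 0,"ry": 0,"rz": 0}
  ]
}}

```text
clock: 3.28
ee_pos: [0.6208, 0.012, 0.1379]
ee_rot: [0.001, 0.99, -0.144, 0.0]
contact_force: [-3.4, -3.3, 4.4]
width: 0.0164
gripper_force: 24.5
```

Call:
{"op": "arm_command", "data": {
  "deltas": [
    {"gripper": 1,"x": 0.15,"y": 0,"z": -0.03,"rx": 0,"ry": 0,"rz": 0},
    {"gripper": 1,"x": 0.2,"y": 0,"z": -0.03,"rx": 0,"ry": 0,"rz": 0},
    {"gripper": 1,"x": 0.2,"y": 0,"z": 0,"rx": 0,"ry": 0,"rz": 0},
    {"gripper": 1,"x": 0.2,"y": 0,"z": 0.03,"rx": 0,"ry": 0,"rz": 0},
    {"gripper": 1,"x": 0.15,"y": 0,"z": 0.03,"rx": 0,"ry": 0,"rz": 0}
  ]
}}

```text
clock: 3.7
ee_pos: [0.6548, 0.0019, 0.1373]
ee_rot: [0.001, 0.99, -0.144, -0.002]
contact_force: [-7.6, -2.5, 4.3]
width: 0.0164
gripper_force: 26.2
```

Call:
{"op": "arm_command", "data": {
  "deltas": [
    {"gripper": 1,"x": 0.05,"y": 0,"z": 0,"rx": 0,"ry": 0,"rz": 0},
    {"gripper": 1,"x": 0,"y": 0,"z": 0,"rx": 0,"ry": 0,"rz": 0},
    {"gripper": 1,"x": 0,"y": 0,"z": 0,"rx": 0,"ry": 0,"rz": 0}
  ]
}}

```text
clock: 3.95
ee_pos: [0.6569, 0.0013, 0.1369]
ee_rot: [0.001, 0.99, -0.144, -0.001]
contact_force: [-2.3, -4.0, -1.3]
width: 0.0161
gripper_force: 25.7
```

```bash
python3 - <<'E'
from bench import *
from geo import *
import cv2
go(np.array([.62,.0127,.137]),-.289,state())
f=lambda c,x,y:cv2.resize(c[y:y+110,x:x+100,::-1],None,fx=4,fy=4,interpolation=cv2.INTER_CUBIC)
a=read_camera("wrist")["color"];b=read_camera("scene")["color"]
cv2.imwrite("pics/rel.png",np.hstack([cv2.resize(a[:250,60:560,::-1],(400,200)),f(b,212,170)[:200]]) if 0 else np.vstack([np.hstack([f(b,212,170),f(read_camera("side")["color"],255,135)])]))
cv2.imwrite("pics/rel_w.png",a[:,:,::-1])
E
```

```text
pos [0.6569 0.0013 0.1369] t 3.95 F [-2.3 -4.  -1.3] w 0.016120329666715276 g 25.712834894657135
shift [-0.96 -0.01 -0.  ] turn [0.02 0.02 0.01]
```

View pics/rel.png

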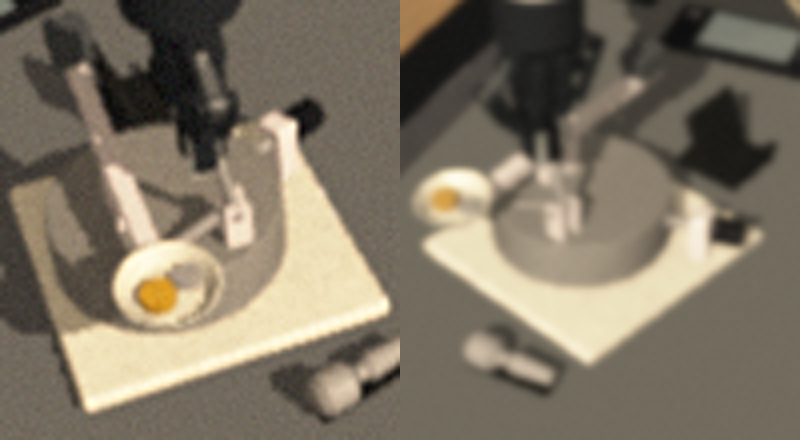

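The dish has dropped from (163,268) to (168,287) and the counterweight rose to (70,38): the beam is free and tipped. Now I'll bring the lever back to its arrest stop.

Call:
{"op": "arm_command", "data": {
  "deltas": [
    {"gripper": 1,"x": -0.15,"y": 0,"z": -0.03,"rx": 0,"ry": 0,"rz": 0},
    {"gripper": 1,"x": -0.2,"y": 0,"z": -0.03,"rx": 0,"ry": 0,"rz": 0},
    {"gripper": 1,"x": -0.2,"y": 0,"z": 0,"rx": 0,"ry": 0,"rz": 0},
    {"gripper": 1,"x": -0.2,"y": 0,"z": 0.03,"rx": 0,"ry": 0,"rz": 0},
    {"gripper": 1,"x": -0.2,"y": 0,"z": 0.03,"rx": 0,"ry": 0,"rz": 0}
  ]
}}

```text
clock: 4.52
ee_pos: [0.6223, 0.0116, 0.1381]
ee_rot: [0.001, 0.99, -0.144, 0.003]
contact_force: [8.3, -6.2, -2.3]
width: 0.0159
gripper_force: 24.4
```

Call:
{"op": "arm_command", "data": {
  "deltas": [
    {"gripper": 1,"x": -0.08,"y": 0,"z": 0,"rx": 0,"ry": 0,"rz": 0},
    {"gripper": 1,"x": -0.03,"y": 0,"z": 0,"rx": 0,"ry": 0,"rz": 0},
    {"gripper": 1,"x": 0,"y": 0,"z": 0,"rx": 0,"ry": 0,"rz": 0},
    {"gripper": 1,"x": 0,"y": 0,"z": 0,"rx": 0,"ry": 0,"rz": 0}
  ]
}}

```text
clock: 4.85
ee_pos: [0.6198, 0.0123, 0.1378]
ee_rot: [0.001, 0.99, -0.144, 0.005]
contact_force: [16.5, -8.9, -7.5]
width: 0.0162
gripper_force: 25.2
```

At the stop (16 N reaction, back past the start position). Release and rise.

Call:
{"op": "arm_command", "data": {
  "deltas": [
    {"gripper": -1,"x": 0,"y": 0,"z": 0,"rx": 0,"ry": 0,"rz": 0},
    {"gripper": -1,"x": 0,"y": 0,"z": 0,"rx": 0,"ry": 0,"rz": 0},
    {"gripper": -1,"x": 0,"y": 0,"z": 0,"rx": 0,"ry": 0,"rz": 0},
    {"gripper": -1,"x": 0,"y": 0,"z": 0,"rx": 0,"ry": 0,"rz": 0},
    {"gripper": -1,"x": 0,"y": 0,"z": 0,"rx": 0,"ry": 0,"rz": 0}
  ]
}}

```text
clock: 5.27
ee_pos: [0.6166, 0.0143, 0.1374]
ee_rot: [-0.0, 0.99, -0.143, -0.0]
contact_force: [0.8, -0.0, -0.3]
width: 0.0754
gripper_force: 0.0
```

Call:
{"op": "arm_command", "data": {
  "deltas": [
    {"gripper": -1,"x": 0,"y": 0,"z": -0.4,"rx": 0,"ry": 0,"rz": 0},
    {"gripper": -1,"x": 0,"y": 0,"z": -0.8,"rx": 0,"ry": 0,"rz": 0},
    {"gripper": -1,"x": 0,"y": 0,"z": -0.8,"rx": 0,"ry": 0,"rz": 0},
    {"gripper": -1,"x": -0.6,"y": 0.5,"z": -0.2,"rx": 0,"ry": 0,"rz": 0},
    {"gripper": -1,"x": -0.8,"y": 0.6,"z": 0,"rx": 0,"ry": 0,"rz": 0}
  ]
}}

```text
clock: 5.68
ee_pos: [0.5517, -0.0123, 0.2277]
ee_rot: [0.0, 0.99, -0.143, 0.003]
contact_force: [1.0, -1.6, 0.5]
width: 0.0853
gripper_force: 0.0
```

Call:
{"op": "arm_command", "data": {
  "deltas": [
    {"gripper": -1,"x": -0.8,"y": 0.6,"z": 0,"rx": 0,"ry": 0,"rz": -1},
    {"gripper": -1,"x": -0.8,"y": 0.5,"z": 0,"rx": 0,"ry": 0,"rz": -1},
    {"gripper": -1,"x": -0.4,"y": 0.2,"z": 0,"rx": 0,"ry": 0,"rz": -1},
    {"gripper": -1,"x": 0,"y": 0,"z": 0,"rx": 0,"ry": 0,"rz": -1},
    {"gripper": -1,"x": 0,"y": 0,"z": 0,"rx": 0,"ry": 0,"rz": -1}
  ]
}}

```text
clock: 6.1
ee_pos: [0.4599, -0.0452, 0.2259]
ee_rot: [0.0, 0.998, 0.057, 0.0]
contact_force: [1.1, -0.3, -0.7]
width: 0.0855
gripper_force: 0.0
```

```bash
python3 - <<'E'
from bench import *
from geo import *
import cv2,pickle
q=[.655,-.0555,-.289]
k=w(q,knob());print(k,q[2]+.45)
c=read_camera("wrist")
go(np.array([k[0],k[1],.026]),q[2]+.45,state())
pickle.dump(c,open("w3.pkl","wb"))
print(proj(c,w(q,grip(0))),proj(c,k))
cv2.imwrite("pics/w3.png",c["color"][:,:,::-1])
E
```

```text
[ 0.51483642 -0.07826336  0.045     ] 0.16100000000000003
pos [ 0.4603 -0.0451  0.2257] t 6.15 F [-0.3 -0.6  0.5] w 0.08550151952870436 g 0.0
shift [1.25 0.98 5.  ] turn [ 0.   -0.01 -0.52]
[242.90547977 -71.05436451] [355.67672144 122.66711585]
```

View pics/w3.png

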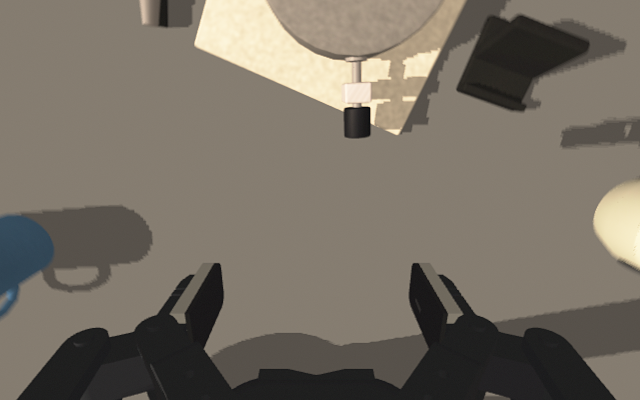

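The knob is at (357,122), exactly as predicted. I'll move over it with the pads across its axis and descend.

Call:
{"op": "arm_command", "data": {
  "deltas": [
    {"gripper": -1,"x": 0,"y": 0,"z": 0,"rx": 0,"ry": 0,"rz": -0.5},
    {"gripper": -1,"x": 0.58,"y": 0.5,"z": 0.4,"rx": 0,"ry": 0,"rz": 0},
    {"gripper": -1,"x": 0.58,"y": 0.5,"z": 0.6,"rx": 0,"ry": 0,"rz": 0},
    {"gripper": -1,"x": 0,"y": 0,"z": 0.9,"rx": 0,"ry": 0,"rz": 0},
    {"gripper": -1,"x": 0,"y": 0,"z": 0.6,"rx": 0,"ry": 0,"rz": 0}
  ]
}}

```text
clock: 6.57
ee_pos: [0.5125, -0.0778, 0.1224]
ee_rot: [-0.001, 0.997, 0.075, -0.001]
contact_force: [-0.4, -0.1, -1.7]
width: 0.0854
gripper_force: 0.0
```

Call:
{"op": "arm_command", "data": {
  "deltas": [
    {"gripper": -1,"x": 0,"y": 0,"z": 0,"rx": 0,"ry": 0,"rz": 0},
    {"gripper": -1,"x": 0,"y": 0,"z": 0,"rx": 0,"ry": 0,"rz": 0}
  ]
}}

```text
clock: 6.73
ee_pos: [0.5124, -0.0773, 0.1252]
ee_rot: [-0.0, 0.997, 0.075, -0.001]
contact_force: [0.5, -0.8, 0.9]
width: 0.0853
gripper_force: 0.0
```

```bash
python3 - <<'E'
from bench import *
from geo import *
import cv2
q=[.655,-.0555,-.289]
k=w(q,knob(.002))
go(np.array([k[0],k[1],.027]),q[2]+.45,state())
c=read_camera("wrist");print(proj(c,w(q,knob())))
cv2.imwrite("pics/w4.png",c["color"][:,:,::-1])
E
```

```text
pos [ 0.5124 -0.0773  0.1252] t 6.7333 F [ 0.5 -0.8  0.9] w 0.08531244191660743 g 0.0
shift [0.01 0.04 2.46] turn [-0.01  0.02 -0.13]
[317.006776   204.71023679]
```

View pics/w4.png

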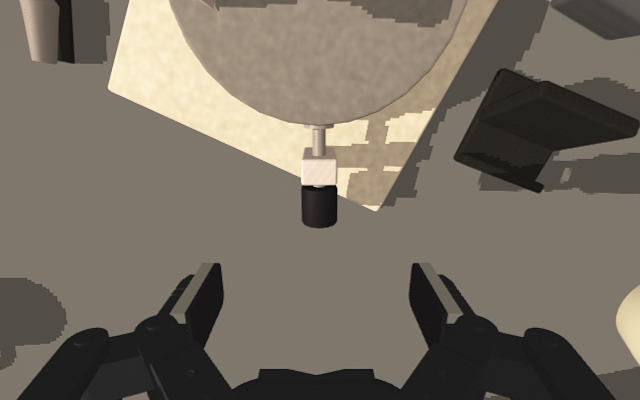

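Knob at (319,206), centred between the fingers (midline 317) and axis-aligned. Descend and grip.

Call:
{"op": "arm_command", "data": {
  "deltas": [
    {"gripper": -1,"x": 0,"y": 0,"z": 0.5,"rx": 0,"ry": 0,"rz": 0},
    {"gripper": -1,"x": 0,"y": 0,"z": 0.7,"rx": 0,"ry": 0,"rz": 0},
    {"gripper": -1,"x": 0,"y": 0,"z": 0.7,"rx": 0,"ry": 0,"rz": 0},
    {"gripper": -1,"x": 0,"y": 0,"z": 0.5,"rx": 0,"ry": 0,"rz": 0},
    {"gripper": -1,"x": 0,"y": 0,"z": 0,"rx": 0,"ry": 0,"rz": 0}
  ]
}}

```text
clock: 7.2
ee_pos: [0.5119, -0.0772, 0.0281]
ee_rot: [-0.001, 0.997, 0.076, -0.001]
contact_force: [-0.2, 1.1, -0.0]
width: 0.0855
gripper_force: 0.0
```

Call:
{"op": "arm_command", "data": {
  "deltas": [
    {"gripper": 1,"x": 0,"y": 0,"z": 0,"rx": 0,"ry": 0,"rz": 0},
    {"gripper": 1,"x": 0,"y": 0,"z": 0,"rx": 0,"ry": 0,"rz": 0},
    {"gripper": 1,"x": 0,"y": 0,"z": 0,"rx": 0,"ry": 0,"rz": 0},
    {"gripper": 1,"x": 0,"y": 0,"z": 0,"rx": 0,"ry": 0,"rz": 0},
    {"gripper": 1,"x": 0,"y": 0,"z": 0,"rx": 0,"ry": 0,"rz": 0}
  ],
  "newtons": 50
}}

```text
clock: 7.62
ee_pos: [0.5135, -0.0785, 0.0306]
ee_rot: [0.001, 0.997, 0.076, 0.001]
contact_force: [-2.8, -41.3, 10.7]
width: 0.0255
gripper_force: 21.1
```

Call:
{"op": "arm_command", "data": {
  "deltas": [
    {"gripper": 1,"x": 0,"y": 0,"z": 0,"rx": 0,"ry": 0,"rz": 0},
    {"gripper": 1,"x": 0,"y": 0,"z": 0,"rx": 0,"ry": 0,"rz": 0},
    {"gripper": 1,"x": 0,"y": 0,"z": 0,"rx": 0,"ry": 0,"rz": 0}
  ]
}}

```text
clock: 7.87
ee_pos: [0.5135, -0.0792, 0.0308]
ee_rot: [0.002, 0.997, 0.076, 0.001]
contact_force: [-3.3, -7.3, 8.3]
width: 0.0244
gripper_force: 48.7
```

Call:
{"op": "arm_command", "data": {
  "deltas": [
    {"gripper": 1,"x": -0.08,"y": 0,"z": 0,"rx": 0,"ry": 0,"rz": 0},
    {"gripper": 1,"x": -0.12,"y": 0,"z": 0,"rx": 0,"ry": 0,"rz": 0},
    {"gripper": 1,"x": -0.12,"y": 0,"z": 0,"rx": 0,"ry": 0,"rz": 0},
    {"gripper": 1,"x": -0.12,"y": 0,"z": 0,"rx": 0,"ry": 0,"rz": 0},
    {"gripper": 1,"x": -0.08,"y": 0,"z": 0,"rx": 0,"ry": 0,"rz": 0}
  ]
}}

```text
clock: 8.28
ee_pos: [0.4945, -0.0824, 0.0309]
ee_rot: [0.002, 0.997, 0.076, 0.004]
contact_force: [7.6, -5.7, -1.3]
width: 0.0245
gripper_force: 49.0
```

Call:
{"op": "arm_command", "data": {
  "deltas": [
    {"gripper": 1,"x": 0,"y": 0,"z": 0,"rx": 0,"ry": 0,"rz": 0},
    {"gripper": 1,"x": 0,"y": 0,"z": 0,"rx": 0,"ry": 0,"rz": 0}
  ]
}}

```text
clock: 8.45
ee_pos: [0.4947, -0.0823, 0.0309]
ee_rot: [0.002, 0.997, 0.076, 0.004]
contact_force: [8.5, -5.3, -1.3]
width: 0.0248
gripper_force: 49.1
```

Call:
{"op": "arm_command", "data": {
  "deltas": [
    {"gripper": 1,"x": -0.05,"y": 0,"z": 0,"rx": 0,"ry": 0,"rz": 0},
    {"gripper": 1,"x": -0.04,"y": 0,"z": 0,"rx": 0,"ry": 0,"rz": 0},
    {"gripper": 1,"x": 0,"y": 0,"z": 0,"rx": 0,"ry": 0,"rz": 0},
    {"gripper": 1,"x": 0,"y": 0,"z": 0,"rx": 0,"ry": 0,"rz": 0}
  ]
}}

```text
clock: 8.78
ee_pos: [0.4936, -0.0825, 0.031]
ee_rot: [0.002, 0.997, 0.075, 0.007]
contact_force: [23.6, 1.6, -11.2]
width: 0.0244
gripper_force: 50.1
```

```bash
python3 - <<'E'
from bench import *
from geo import *
import cv2
s=state();print(s["contact_force"],s["ee_pos"],s["gripper_force"])
f=lambda c,x,y:cv2.resize(c[y:y+110,x:x+100,::-1],None,fx=4,fy=4,interpolation=cv2.INTER_CUBIC)
a=np.hstack([f(read_camera("scene")["color"],212,170),f(read_camera("side")["color"],255,135)])[:320]
b=cv2.resize(read_camera("wrist")["color"][:270,80:620,::-1],(540,270))
cv2.imwrite("pics/fin.png",np.vstack([a,np.pad(b,((0,0),(0,260),(0,0)))]))
E
```

```text
[ 23.56415212   1.59553678 -11.18753815] [ 0.49358084 -0.0825477   0.03102445] 50.11029303073883
```

View pics/fin.png

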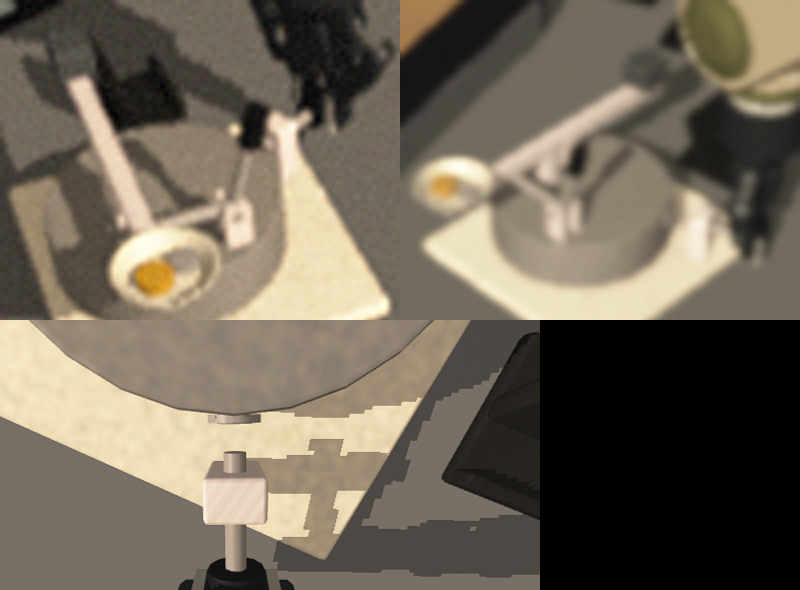

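The wrist view shows the pin tip at (235,455) well clear of the bush at (235,418). The force rose from 8 to 24 N, so the plunger is at its stop. The lever (255,127) and dish (163,268) are back at their starting positions. Handing in.

```bash
python3 -c "
from bench import *
print(finish_job())"
```

```text
the job is handed in; nothing more can be done
None
```

The scale tipped when I freed the beam, the lever is back at its stop with the beam level, and the job is handed in with the plunger fully back and still gripped.

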